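# Bring the red paint round on the carousel

### The arm

A 6-joint arm with a two-finger parallel gripper is mounted at the origin on the work surface. World frame = base frame: x ahead of the robot, y to its left, z up, the work surface at z = 0. Lengths are in m, angles in degrees, forces in N, time in s.
With the tool pointing down it reaches from about 0.3 to 0.75 m from the base axis. Payload 8.5 kg.
Tool frame: the origin (TCP) lies at the very end of the fingers, on their centre line; the grasp point (between the pads) lies 19 mm behind it (env.grip_point_offset is the distance from the TCP to the grasp point, in m); z points along the fingers, y is the direction in which the jaws open and shut (so a half turn about z gives the same grasp; the last joint's range is limited). The gripper opens to 85 mm and grips with 20 to 120 N. Pads are 22 mm wide; open, the fingers measure 114 mm over their backs; the gripper's body (76 mm by 85 mm) begins 54 mm behind the grasp point. The pads swing forward as they close: fully open they stand 13 mm farther back than shut.
Start: joints at [-89.169, 21.807, 74.336, -0, 83.858, -12.336], TCP at [0.125, -0.536, 0.231] pointing down, gripper open.
Joint ranges: [-178.18, 178.18], [-50.72, 133.34], [12.68, 142.11], [-81.47, 261.47], [9.98, 163.14], [-165.26, 165.26]. Speed limits (degrees/s): [136.94, 136.94, 180, 180, 180, 180].

### API

Orientations are given as a 3x3 rotation matrix whose columns are the frame's x, y, z axes.
In Python, from rig import env gives the robot as it stands.
- The arm moves only by the tool move_arm, never from a script. Its argument "moves" is a list of rows, each a list of 4 numbers: the shift along the tool's x, y, z in mm, then the turn about the tool's z in rad. In form: [[tx, ty, tz, spin], ...]. A call has 1 to 20 rows; each row is the pose to reach, as a shift and turn from the pose commanded when the call began, along the tool's axes at that moment; what a row does not reach only later rows make up. A row lasts 1/10 s, in which the tool goes at most 50 mm and 8.59 degrees, less where a joint would pass 70% of its speed; a pose out of reach is approached as far as the arm can. A call with a gripper value outside its range is refused whole. "grip" is the closure, from 0 (fully open) to 1 (shut), set as the call begins (left out, the last holds). The fingers move at their own pace and stop on an object; "grip_force" is the grip in N (left out, the last holds). Time passes only in rows, so rows that repeat a pose let the fingers close. It gives the time, the measured TCP pose, the force and the opening at its end, in the units of the state.
- env.observe(): the state, without advancing time (a new reading comes with each control period).
- env.get_image(name): name is "scene" or "side" or "wrist"; returns the picture (400x640x3 uint8, red, green, blue); there is no depth.
- env.get_calibration(name): a dict with "fovy" (degrees; the focal length in pixels is half the picture's height over the tangent of half this angle, whatever the lens; pixels are square), "cx", "cy" (the principal point, pixels), "k1" (the pictures are not rectified: a ray, as slopes to the right and down, at radius r is drawn at 1 + k1 r^2 times it, then the intrinsics apply), "extrinsics" (4x4, takes a point from world to camera coordinates); the wrist camera has in their place "tool_from_camera" (4x4, takes a point from camera to tool coordinates, whose origin is the TCP and whose axes are the flange's). Camera axes: x right, y up, looking along -z (the intrinsics and any distortion apply to the point x, -y, -z); pixel columns grow to the right and rows downward; lengths in m; the calibration is good to about 2 mm. A picture is of the moment at which its call begins: read the wrist's pose just before it. get_calibration takes no time and is no camera call.
- env.close_job(): hands the job in, once; it reports no verdict.
Trained networks look in the newest picture that a camera, given by its name, has taken for a name from the list of things; names that differ only in an ending like _2 or _b are one class to them, and where a whole thing is asked for, a point or a joint stands for the part that bears it (a point fixed in the world has none). Each returns a list of dicts, best first, with "conf" (0 to 1); they miss things now and then, are a little off and sometimes report something else, mostly with a low value. They report only what shows in the picture. A call takes as long as a camera call. They do not tell look-alikes from the thing itself.
- env.silhouettes(camera, name): "region" (400x640 bool, what is visible of it) and "point" ([row, column] in pixels, amid what is visible of it).
- env.tip_of(camera, name): "point" ([row, column] in pixels: a listed point, or the origin of a listed thing).
The state is a dict: "time_s": time; "q": joint angles; "qvel": joint speeds; "joint_efforts": joint torques, N m; "position": TCP position; "tool_rot": TCP orientation; "ft_force": force on the tool from outside, world axes, zero at the start; "wrist_torque": the same for the moment, N m; "grip_width": finger opening in m.
Only numpy, scipy, OpenCV 4.12 (cv2) and the standard library are available. Lean on these libraries where they do the work, as an engineer would, in place of code of your own. Each camera call takes 0.05 s, during which the arm holds its last target.

### The job

Bring the red paint to the painter's place: with one finger push the bare ends of the carousel's arms and turn it gently, without flinging it round, until the arm with the red pot points straight at the arrow on the white plate, then leave it there and take the finger away. Push, do not grip the arms, and do not touch the pots, let alone pick them up: all four stay standing in their sockets, and the cups, tub and painted board around are left where they are.

Things in the scene. Friction and masses are not known exactly. Their poses are not given: they have to be found in the camera images.
- stand: Heavy fixed steel foot (104 mm across) of the paint carousel. Its origin is on the carousel's upright turning axis, at table height; z up. It never moves during the job; it carries the turning carousel.
- carousel (a joint): Turn of the carousel about its upright axis, rad, 0 at the start, anticlockwise from above positive; turns either way (stops at +-6.3) with light friction (0.08 N m, 0.7 N on an arm's end) and stays where it is left. Four straight aluminium arms, 90 degrees apart, each pass under one pot. Hub 48 mm across, top 70 mm above the table.
- mark (a point): The place where the centre of the red pot belongs: on the line from the carousel's axis to the arrow, 60 mm from the axis, 34 mm above the table (a point in space: seen, it is where the socket in line with the arrow would be).
- arrow_tip (a point): Tip of the black arrow on the small white plate (56 x 56 mm, 5 mm thick, flat on the table, centre 175 mm from the carousel's axis, fixed with a flat steel strip to the foot). The arrow points inward at the carousel's axis; its tip is 151 mm from the axis. The carousel's arms pass above the strip.
- arm0 (a point): Point on the carousel's bare arm end to push on, sideways: 118 mm from the axis, mid-height of the bar (51 mm above the table), on its centre line. The bare bar is 12 mm wide, from 85 to 140 mm from the axis, 40 to 62 mm above the table. Inward of it on the same arm is a black ring socket (centre 60 mm from the axis, 52 mm across, rim 47 mm up) that holds a pot. Axes: those of the carousel; x outward along the arm.
- arm1 (a point): Point on the carousel's bare arm end to push on, sideways: 118 mm from the axis, mid-height of the bar (51 mm above the table), on its centre line. The bare bar is 12 mm wide, from 85 to 140 mm from the axis, 40 to 62 mm above the table. Inward of it on the same arm is a black ring socket (centre 60 mm from the axis, 52 mm across, rim 47 mm up) that holds a pot. Axes: those of the carousel; y outward along the arm.
- arm2 (a point): Point on the carousel's bare arm end to push on, sideways: 118 mm from the axis, mid-height of the bar (51 mm above the table), on its centre line. The bare bar is 12 mm wide, from 85 to 140 mm from the axis, 40 to 62 mm above the table. Inward of it on the same arm is a black ring socket (centre 60 mm from the axis, 52 mm across, rim 47 mm up) that holds a pot. Axes: those of the carousel; -x outward.
- arm3 (a point): Point on the carousel's bare arm end to push on, sideways: 118 mm from the axis, mid-height of the bar (51 mm above the table), on its centre line. The bare bar is 12 mm wide, from 85 to 140 mm from the axis, 40 to 62 mm above the table. Inward of it on the same arm is a black ring socket (centre 60 mm from the axis, 52 mm across, rim 47 mm up) that holds a pot. Axes: those of the carousel; -y outward.
- pot_red: Closed red paint pot (red lid and body), 41 mm across, 44 mm high, about 70 g; origin centre of its underside, z up along the pot. It stands loose in one of the four ring sockets (2 mm of play), so its origin is 34 mm and its top 78 mm above the table, 60 mm from the carousel's axis, on its arm's line. Which pot is in which socket varies.
- pot_yellow: Closed yellow paint pot (yellow lid and body), 41 mm across, 44 mm high, about 70 g; origin centre of its underside, z up along the pot. It stands loose in one of the four ring sockets (2 mm of play), so its origin is 34 mm and its top 78 mm above the table, 60 mm from the carousel's axis, on its arm's line. Which pot is in which socket varies.
- pot_green: Closed green paint pot (green lid and body), 41 mm across, 44 mm high, about 70 g; origin centre of its underside, z up along the pot. It stands loose in one of the four ring sockets (2 mm of play), so its origin is 34 mm and its top 78 mm above the table, 60 mm from the carousel's axis, on its arm's line. Which pot is in which socket varies.
- pot_white: Closed white paint pot (white lid and body), 41 mm across, 44 mm high, about 70 g; origin centre of its underside, z up along the pot. It stands loose in one of the four ring sockets (2 mm of play), so its origin is 34 mm and its top 78 mm above the table, 60 mm from the carousel's axis, on its arm's line. Which pot is in which socket varies.
- straw_cup: Loose green tumbler, 76 mm across, 95 mm high, with black straws up to about 195 mm; origin centre of its underside. Bystander.
- white_cup: Loose empty white plastic cup, 72 mm across, 85 mm high; origin centre of its underside. Bystander.
- tub: Loose upturned clear tub, 104 mm across, 40 mm high, with a blue disc on top (44 mm); origin centre of its underside. Bystander.
- panel: Loose small painted board, 150 x 120 x 10 mm, green, blue and white; origin centre of its underside. Bystander.
There are look-alikes about, which are no part of the job. Of the things that look like the pot_red, the largest one is meant.

How it is judged (in metres and radians):
At the end, for the whole second after the job is handed in: The red pot's centre is within 9 mm (level) of its place in line with the arrow (about 8 degrees of turn), the carousel is at rest, all four pots stand upright in their sockets, and the bystanders are within 15 mm of where they were (horizontal distance between pot_red and mark below 0.009 m and velocity of joint carousel between -0.05 and 0.05 rad/s and height (world z) of pot_red between 0.029 and 0.04 m and angle between each of pot_red, pot_yellow, pot_green, pot_white's own z axis and vertical below 0.15 rad and horizontal distance between pot_red and stand between 0.054 and 0.066 m and height (world z) of pot_yellow between 0.029 and 0.04 m and horizontal distance between pot_yellow and stand between 0.054 and 0.066 m and height (world z) of pot_green between 0.029 and 0.04 m and horizontal distance between pot_green and stand between 0.054 and 0.066 m and height (world z) of pot_white between 0.029 and 0.04 m and horizontal distance between pot_white and stand between 0.054 and 0.066 m and distance of each of straw_cup, white_cup, tub, panel from where it was at the start of the episode below 0.015 m); the robot touches nothing.
It fails at once if a pot is touched by the robot (more than 0.5 N) (contact force between any of the fingers, the arm and pot_red above 0.5 N or contact force between any of the fingers, the arm and pot_yellow above 0.5 N or contact force between any of the fingers, the arm and pot_green above 0.5 N or contact force between any of the fingers, the arm and pot_white above 0.5 N).
It fails at once if a pot is lifted out of its socket or tipped (height (world z) of any of pot_red, pot_yellow, pot_green, pot_white above 0.044 m or angle between any of pot_red, pot_yellow, pot_green, pot_white's own z axis and vertical above 0.3 rad).
It fails at once if the carousel is flung round (faster than 3 rad/s) (velocity of joint carousel above 3 rad/s or velocity of joint carousel below -3 rad/s).
It fails at once if a bystander is pushed or lifted more than 15 mm from its place (distance of any of straw_cup, white_cup, tub, panel from where it was at the start of the episode above 0.015 m).
It fails at once if an arm of the carousel is gripped between the fingers instead of pushed (contact force between the fingers and stand above 1 N and ((x of the grasp point in the frame of arm0 between -0.03 and 0.03 m and y of the grasp point in the frame of arm0 between -0.005 and 0.005 m and z of the grasp point in the frame of arm0 between -0.018 and 0.018 m) or (y of the grasp point in the frame of arm1 between -0.03 and 0.03 m and x of the grasp point in the frame of arm1 between -0.005 and 0.005 m and z of the grasp point in the frame of arm1 between -0.018 and 0.018 m) or (x of the grasp point in the frame of arm2 between -0.03 and 0.03 m and y of the grasp point in the frame of arm2 between -0.005 and 0.005 m and z of the grasp point in the frame of arm2 between -0.018 and 0.018 m) or (y of the grasp point in the frame of arm3 between -0.03 and 0.03 m and x of the grasp point in the frame of arm3 between -0.005 and 0.005 m and z of the grasp point in the frame of arm3 between -0.018 and 0.018 m))).
It also fails if it takes over 58 s, if anything falls off the work surface, if the arm or the gripper's body presses on something with over 40 N, if the wrist force passes 120 N, or if a joint passes its speed limit or range.

## Working session

There is one attempt and no reset: what is moved stays moved. The work goes in short steps, Python scripts to look and compute and a tool call to move; the robot and the scene stay as the last step left them, time stands still between calls to the robot, and variables do not carry over. Pictures are saved under pics/ and viewed, and the job is handed in when it is done.

Besides the shell and the picture viewer there is one more tool, called after "Emit:" in YAML: its name, and indented under it one key for each argument. move_arm: Moves the arm, as the interface text tells. Its arguments: {"type":"object","properties":{"moves":{"type":"array"},"grip":{"type":"number"},"grip_force":{"type":"number"}},"required":["moves"]}

```bash
mkdir -p pics; ls; cat > h.py <<'E'
import numpy as np, cv2
from rig import env
def K(n):
    c=env.get_calibration(n); f=200/np.tan(np.radians(c['fovy'])/2); return c,f
def cam_pose(n):
    c,f=K(n)
    if 'extrinsics' in c:
        T=np.linalg.inv(np.array(c['extrinsics']))
    else:
        s=env.observe(); W=np.eye(4); W[:3,:3]=s['tool_rot']; W[:3,3]=s['position']; T=W@np.array(c['tool_from_camera'])
    return c,f,T
def ray(n,rc,P=None):
    c,f,T=P or cam_pose(n)
    d=np.array([(rc[1]-c['cx'])/f,(rc[0]-c['cy'])/f]); u=d.copy()
    for _ in range(20): u=d/(1+c['k1']*(u@u))
    v=T[:3,:3]@np.array([u[0],-u[1],-1]); return T[:3,3],v
def atz(n,rc,z,P=None):
    o,v=ray(n,rc,P); return o+v*(z-o[2])/v[2]
def proj(n,p,P=None):
    c,f,T=P or cam_pose(n)
    q=np.linalg.inv(T)@np.append(p,1); u=np.array([q[0],-q[1]])/-q[2]; u=u*(1+c['k1']*(u@u))
    return np.array([u[1]*f+c['cy'],u[0]*f+c['cx']])
def shot(n,name):
    im=env.get_image(n); cv2.imwrite(f'pics/{name}.png',im[:,:,::-1]); return im
E
python3 - <<'E'
from h import *
s=env.observe(); print(s['time_s'],s['position'],s['tool_rot'],s['grip_width'])
for n in ['scene','side','wrist']:
    shot(n,n+'0'); print(n,env.get_calibration(n))
E
```

```text
pics
0.0 [ 0.12526473 -0.53524131  0.230702  ] [[ 9.73707650e-01  2.27801252e-01 -3.82526139e-05]
 [ 2.27801061e-01 -9.73706584e-01  1.47121025e-03]
 [ 2.97896716e-04 -1.44124266e-03 -9.99998917e-01]] 0.08577245188971838
scene {'fovy': 55.21955321724706, 'cx': 314.5678356967014, 'cy': 201.53590301286872, 'k1': -0.028126661196260953, 'extrinsics': array([[-0.85260727,  0.52249313,  0.00785927,  0.48668385],
       [-0.35349935, -0.58778819,  0.72769723,  0.13928529],
       [ 0.38483639,  0.6176617 ,  0.68585347, -1.28687483],
       [ 0.        ,  0.        ,  0.        ,  1.        ]])}
side {'fovy': 57.80340842683511, 'cx': 323.5555932605595, 'cy': 200.50223418593652, 'k1': 0.02252160858014379, 'extrinsics': array([[-0.90369085, -0.42814358,  0.00599393,  0.52266238],
       [ 0.33019321, -0.68789631,  0.64635216, -0.22684186],
       [-0.27260832,  0.58608168,  0.7630157 , -0.91387143],
       [ 0.        ,  0.        ,  0.        ,  1.        ]])}
wrist {'fovy': 63.37941770382827, 'cx': 322.86276873814234, 'cy': 202.3141067478284, 'k1': -0.038812798242197244, 'tool_from_camera': array([[-1.43902506e-04,  9.48154791e-01,  3.17808860e-01,
         8.16669756e-02],
       [ 9.99999743e-01, -8.65699531e-05,  7.11069490e-04,
         2.75850719e-04],
       [ 7.01716642e-04,  3.17808881e-01, -9.48154535e-01,
        -1.43084751e-01],
       [ 0.00000000e+00,  0.00000000e+00,  0.00000000e+00,
         1.00000000e+00]])}
```

View pics/scene0.png

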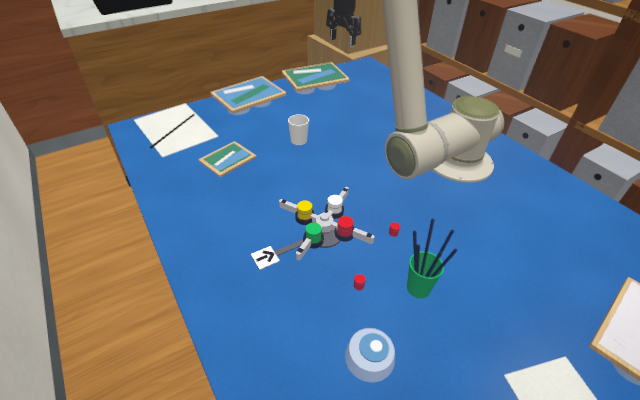

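View pics/side0.png

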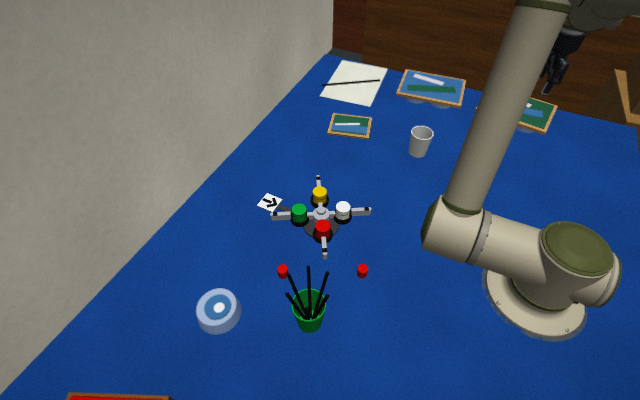

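View pics/wrist0.png

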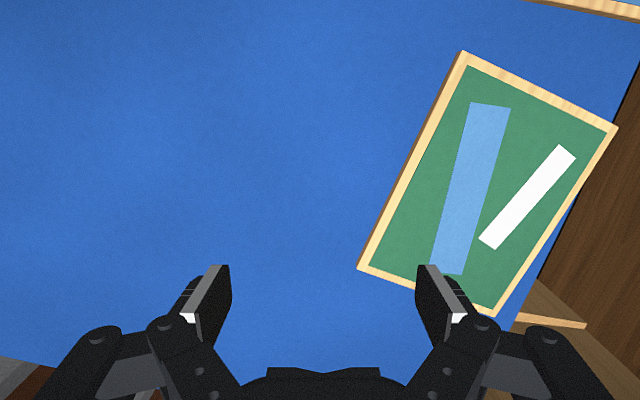

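The carousel's hub is at about (row 215, col 325) in scene0. Red is to its right, green is near the arrow plate at (257,265), and there are two small red look-alikes at (229,394) and (282,360). Next I'll measure positions.

```bash
python3 - <<'E'
from h import *
zs=dict(stand=0,arrow_tip=.005,pot_red=.034,pot_yellow=.034,pot_green=.034,pot_white=.034,arm0=.051,arm1=.051,arm2=.051,arm3=.051,straw_cup=0,white_cup=0,tub=0,panel=0)
for n in ['scene','side']:
    P=cam_pose(n)
    env.get_image(n)
    for k,z in zs.items():
        r=env.tip_of(n,k)
        print(n,k,[(round(x['conf'],2),np.round(x['point']).astype(int).tolist(),np.round(atz(n,x['point'],z,P)[:2],4).tolist()) for x in r[:4]])
print(env.observe()['time_s'])
E
```

```text
scene stand [(0.62, [234, 326], [0.5628, 0.0475]), (0.4, [158, 226], [0.6671, -0.4157]), (0.22, [213, 334], [0.4995, -0.0093]), (0.17, [201, 286], [0.5942, -0.1241])]
scene arrow_tip [(0.92, [253, 274], [0.7156, 0.038])]
scene pot_red [(0.74, [195, 343], [0.4565, -0.0296]), (0.71, [233, 341], [0.5451, 0.0897]), (0.65, [241, 314], [0.6194, 0.0785]), (0.64, [235, 391], [0.4375, 0.1637])]
scene pot_yellow [(0.72, [217, 307], [0.5922, -0.0065])]
scene pot_green [(0.81, [242, 313], [0.6237, 0.0786])]
scene pot_white [(0.62, [209, 335], [0.5085, 0.0067]), (0.49, [196, 342], [0.4641, -0.0262])]
scene arm0 [(0.96, [204, 287], [0.621, -0.0642]), (0.83, [194, 342], [0.4704, -0.0167]), (0.61, [234, 366], [0.5021, 0.14]), (0.59, [251, 302], [0.6713, 0.1028])]
scene arm1 [(0.96, [204, 287], [0.621, -0.0642]), (0.83, [194, 342], [0.4704, -0.0167]), (0.61, [234, 366], [0.5021, 0.14]), (0.59, [251, 302], [0.6713, 0.1028])]
scene arm2 [(0.96, [204, 287], [0.621, -0.0642]), (0.83, [194, 342], [0.4704, -0.0167]), (0.61, [234, 366], [0.5021, 0.14]), (0.59, [251, 302], [0.6713, 0.1028])]
scene arm3 [(0.9
[... 844 characters left out ...]
side arm1 [(0.9, [213, 278], [0.6738, 0.0923]), (0.86, [180, 317], [0.6334, -0.0668]), (0.68, [248, 327], [0.5042, 0.136]), (0.64, [212, 365], [0.4598, -0.0162])]
side arm2 [(0.9, [213, 278], [0.6738, 0.0923]), (0.86, [180, 317], [0.6334, -0.0668]), (0.68, [248, 327], [0.5042, 0.136]), (0.64, [212, 365], [0.4598, -0.0162])]
side arm3 [(0.9, [213, 278], [0.6738, 0.0923]), (0.86, [180, 317], [0.6334, -0.0668]), (0.68, [248, 327], [0.5042, 0.136]), (0.64, [212, 365], [0.4598, -0.0162])]
side straw_cup [(0.72, [322, 310], [0.4654, 0.3111])]
side white_cup [(0.89, [154, 416], [0.4019, -0.3654]), (0.53, [248, 320], [0.5342, 0.116])]
side tub [(0.86, [315, 218], [0.672, 0.3891])]
side panel []
1.65
```

```bash
cat >> h.py <<'E'
def rows(wps,nper):
    # wps: (x,y,z,yaw deg of tool x); prints rows relative to current pose
    s=env.observe(); R=np.array(s['tool_rot']); p0=np.array(s['position']); y0=np.degrees(np.arctan2(R[1,0],R[0,0]))
    prev=np.array([*p0,y0]); out=[]
    for w,n in zip(wps,nper):
        w=np.array(w,float)
        for i in range(1,n+1):
            q=prev+(w-prev)*i/n
            d=R.T@(q[:3]-p0)*1000
            out.append([int(round(v)) for v in d]+[round(-np.radians(q[3]-y0),2)])
        prev=w
    print(len(out),out)
E
python3 - <<'E'
from h import *
rows([(.36,-.28,.25,75),(.4715,.107,.20,144)],[8,10])
E
```

```text
18 [[36, -24, -2, np.float64(-0.13)], [72, -49, -5, np.float64(-0.27)], [108, -73, -7, np.float64(-0.4)], [143, -98, -9, np.float64(-0.54)], [179, -122, -12, np.float64(-0.67)], [215, -147, -14, np.float64(-0.81)], [251, -171, -16, np.float64(-0.94)], [287, -195, -19, np.float64(-1.08)], [306, -230, -14, np.float64(-1.2)], [326, -266, -9, np.float64(-1.32)], [346, -301, -4, np.float64(-1.44)], [365, -336, 1, np.float64(-1.56)], [385, -371, 6, np.float64(-1.68)], [405, -406, 11, np.float64(-1.8)], [424, -441, 16, np.float64(-1.92)], [444, -476, 21, np.float64(-2.04)], [464, -512, 26, np.float64(-2.16)], [483, -547, 31, np.float64(-2.28)]]
```

Emit:
move_arm:
  moves:
    - [36, -24, -2, -0.13]
    - [72, -49, -5, -0.27]
    - [108, -73, -7, -0.4]
    - [143, -98, -9, -0.54]
    - [179, -122, -12, -0.67]
    - [215, -147, -14, -0.81]
    - [251, -171, -16, -0.94]
    - [287, -195, -19, -1.08]
    - [306, -230, -14, -1.2]
    - [326, -266, -9, -1.32]
    - [346, -301, -4, -1.44]
    - [365, -336, 1, -1.56]
    - [385, -371, 6, -1.68]
    - [405, -406, 11, -1.8]
    - [424, -441, 16, -1.92]
    - [444, -476, 21, -2.04]
    - [464, -512, 26, -2.16]
    - [483, -547, 31, -2.28]
    - [483, -547, 31, -2.28]
    - [483, -547, 31, -2.28]
  grip: 1

```text
time_s: 3.65
position: [0.4709, 0.1076, 0.2002]
tool_rot: [[-0.808, 0.59, -0.0], [0.59, 0.808, -0.0], [0.0, -0.0, -1.0]]
ft_force: [0.6, -0.1, 0.6]
grip_width: -0.0001
```

```bash
python3 - <<'E'
from h import *
s=env.observe(); R=s['tool_rot'];print(s['time_s'],s['position'],np.degrees(np.arctan2(R[1,0],R[0,0])),s['grip_width'],np.round(s['q'],1),s['ft_force'])
P=cam_pose('wrist')
shot('wrist','w1')
for k,z in dict(stand=0,arrow_tip=.005,pot_red=.034,pot_yellow=.034,pot_green=.034,pot_white=.034,arm0=.051).items():
    r=env.tip_of('wrist',k)
    print(k,[(round(x['conf'],2),np.round(x['point']).astype(int).tolist(),np.round(atz('wrist',x['point'],z,P)[:2],4).tolist()) for x in r[:4]])
E
```

```text
3.65 [0.47086704 0.10756689 0.20016896] 143.8527578339426 -8.645615952599886e-05 [ -1.2  16.7  87.7  -0.   75.6 -55.1] [ 0.63885488 -0.12655676  0.58732399]
stand [(0.55, [249, 219], [0.4724, -0.0456])]
arrow_tip [(0.58, [304, 377], [0.6431, 0.0642])]
pot_red [(0.77, [238, 348], [0.5361, 0.0929]), (0.71, [188, 472], [0.5637, 0.2242]), (0.65, [103, 308], [0.4025, 0.1402])]
pot_yellow []
pot_green [(0.72, [305, 376], [0.6223, 0.0704])]
pot_white [(0.94, [263, 278], [0.5151, 0.0145]), (0.46, [249, 218], [0.4647, -0.0269])]
arm0 [(0.67, [193, 379], [0.5074, 0.1464]), (0.59, [250, 220], [0.4634, -0.0155])]
```

View pics/w1.png

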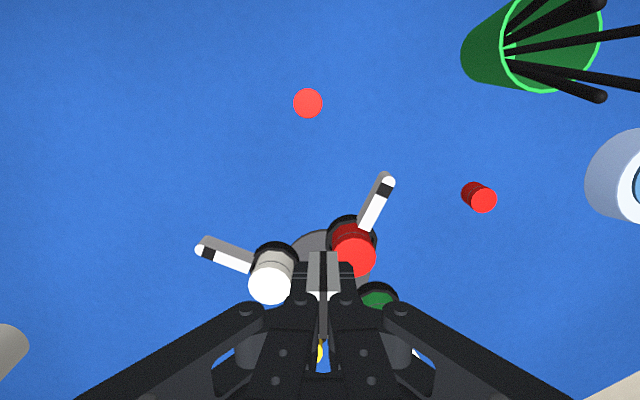

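w1: the closed fingertips are at about (255,322). The red arm's bare end is at (185,388) with the red pot inward at (255,352), and the space under the fingers is clear. I'll descend next.

Emit:
move_arm:
  moves:
    - [0, 0, 40, 0]
    - [0, 0, 80, 0]
    - [0, 0, 120, 0]
    - [0, 0, 140, 0]
    - [0, 0, 155, 0]
    - [0, 0, 155, 0]

```text
time_s: 4.65
position: [0.4701, 0.1068, 0.0439]
tool_rot: [[-0.807, 0.591, -0.004], [0.591, 0.807, 0.0], [0.003, -0.002, -1.0]]
ft_force: [-0.5, 0.5, 1.3]
grip_width: -0.0001
```

```bash
cat > arc.py <<'E'
import sys
from h import *
a0,a1,n=float(sys.argv[1]),float(sys.argv[2]),int(sys.argv[3]); c=np.array([.567,.038]); r=.118
s=env.observe(); R=np.array(s['tool_rot']); p0=np.array(s['position']); y0=np.degrees(np.arctan2(R[1,0],R[0,0]))
out=[]
for i in range(1,n+1):
    a=a0+(a1-a0)*i/n; q=np.array([*(c+r*np.array([np.cos(np.radians(a)),np.sin(np.radians(a))])),.045])
    d=R.T@(q-p0)*1000; out.append([float(round(v,1)) for v in d]+[float(round(-np.radians(a-y0),3))])
print(s['time_s'],p0,y0,s['ft_force']);print(out)
E
python3 arc.py 144 100 16; python3 - <<'E'
from h import *
shot('side','s2');shot('wrist','w2')
E
```

```text
4.65 [0.47013205 0.10684454 0.04385212] 143.76090866356955 [-0.5424612   0.54210524  1.27530339]
[[-0.9, 6.9, -1.2, 0.044], [-1.3, 12.6, -1.2, 0.092], [-2.0, 18.2, -1.2, 0.14], [-2.9, 23.8, -1.2, 0.188], [-4.1, 29.3, -1.2, 0.236], [-5.5, 34.8, -1.2, 0.284], [-7.3, 40.2, -1.3, 0.332], [-9.2, 45.5, -1.3, 0.38], [-11.5, 50.7, -1.3, 0.428], [-13.9, 55.8, -1.3, 0.476], [-16.6, 60.8, -1.3, 0.524], [-19.6, 65.6, -1.3, 0.572], [-22.8, 70.3, -1.4, 0.62], [-26.2, 74.8, -1.4, 0.668], [-29.8, 79.2, -1.4, 0.716], [-33.6, 83.3, -1.4, 0.764]]
```

View pics/s2.png

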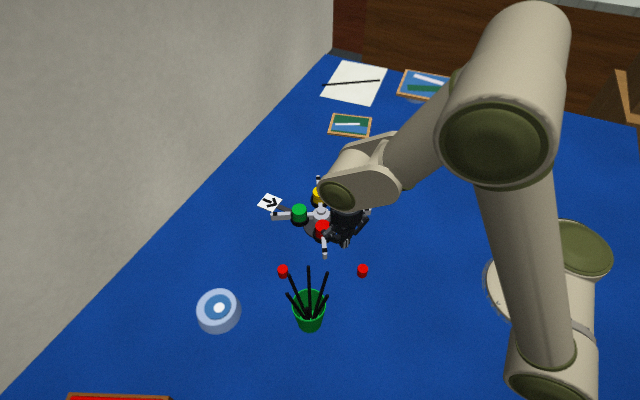

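View pics/w2.png

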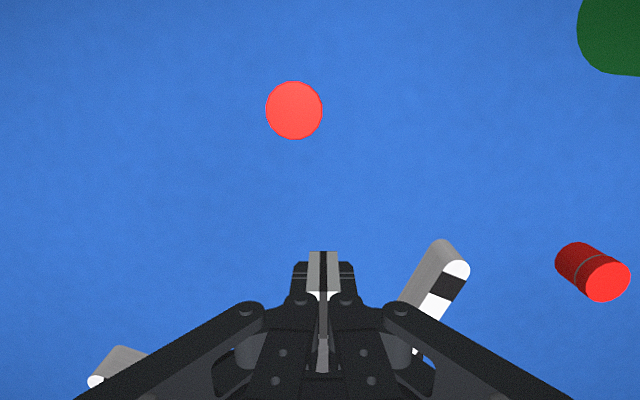

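The fingers are down clear of everything: fingertip at (255,322), red arm's bare end at (265,440) in w2, pots untouched. First slow arc push.

Emit:
move_arm:
  moves:
    - [-0.9, 6.9, 0, 0.044]
    - [-1.3, 12.6, 0, 0.092]
    - [-2.0, 18.2, 0, 0.14]
    - [-2.9, 23.8, 0, 0.188]
    - [-4.1, 29.3, 0, 0.236]
    - [-5.5, 34.8, 0, 0.284]
    - [-7.3, 40.2, 0, 0.332]
    - [-9.2, 45.5, 0, 0.38]
    - [-11.5, 50.7, 0, 0.428]
    - [-13.9, 55.8, 0, 0.476]
    - [-16.6, 60.8, 0, 0.524]
    - [-19.6, 65.6, 0, 0.572]
    - [-22.8, 70.3, 0, 0.62]
    - [-26.2, 74.8, 0, 0.668]
    - [-29.8, 79.2, 0, 0.716]
    - [-33.6, 83.3, 0, 0.764]

```text
time_s: 6.35
position: [0.5478, 0.1544, 0.0467]
tool_rot: [[-0.172, 0.985, 0.002], [0.985, 0.172, -0.0], [-0.0, 0.001, -1.0]]
ft_force: [-0.5, -1.3, 0.2]
grip_width: -0.0001
```

```bash
python3 arc.py 100 55 18; python3 - <<'E'
from h import *
shot('side','s3');shot('wrist','w3')
E
```

```text
6.35 [0.5478144  0.1544388  0.04669367] 99.9076240262329 [-0.46344371 -1.30649098  0.24374145]
[[-0.1, 3.8, 1.7, 0.042], [-0.4, 9.0, 1.7, 0.086], [-1.0, 14.1, 1.7, 0.129], [-1.8, 19.2, 1.7, 0.173], [-2.8, 24.2, 1.7, 0.217], [-4.0, 29.2, 1.7, 0.26], [-5.4, 34.2, 1.7, 0.304], [-7.1, 39.0, 1.8, 0.347], [-8.9, 43.8, 1.8, 0.391], [-11.0, 48.6, 1.8, 0.435], [-13.2, 53.2, 1.8, 0.478], [-15.7, 57.7, 1.8, 0.522], [-18.4, 62.1, 1.8, 0.566], [-21.2, 66.4, 1.8, 0.609], [-24.3, 70.5, 1.8, 0.653], [-27.5, 74.6, 1.8, 0.697], [-30.9, 78.4, 1.8, 0.74], [-34.4, 82.2, 1.8, 0.784]]
```

View pics/s3.png

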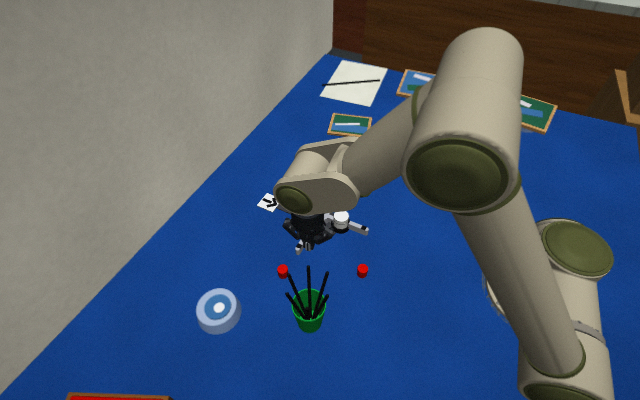

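View pics/w3.png

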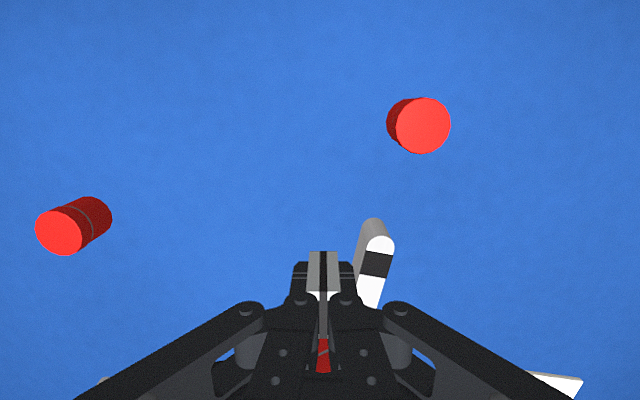

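The red arm's end (240,380) now rests against the finger in w3 and moves with it. Continuing the arc.

Emit:
move_arm:
  moves:
    - [-0.1, 3.8, 1.5, 0.042]
    - [-0.4, 9.0, 1.5, 0.086]
    - [-1.0, 14.1, 1.5, 0.129]
    - [-1.8, 19.2, 1.5, 0.173]
    - [-2.8, 24.2, 1.5, 0.217]
    - [-4.0, 29.2, 1.5, 0.26]
    - [-5.4, 34.2, 1.5, 0.304]
    - [-7.1, 39.0, 1.5, 0.347]
    - [-8.9, 43.8, 1.5, 0.391]
    - [-11.0, 48.6, 1.5, 0.435]
    - [-13.2, 53.2, 1.5, 0.478]
    - [-15.7, 57.7, 1.5, 0.522]
    - [-18.4, 62.1, 1.5, 0.566]
    - [-21.2, 66.4, 1.5, 0.609]
    - [-24.3, 70.5, 1.5, 0.653]
    - [-27.5, 74.6, 1.5, 0.697]
    - [-30.9, 78.4, 1.5, 0.74]
    - [-34.4, 82.2, 1.5, 0.784]

```text
time_s: 8.25
position: [0.6341, 0.1348, 0.0447]
tool_rot: [[0.572, 0.82, 0.0], [0.82, -0.572, 0.0], [0.0, 0.0, -1.0]]
ft_force: [-0.8, -0.3, -0.0]
grip_width: -0.0006
```

```bash
python3 arc.py 55 25 14; python3 - <<'E'
from h import *
P=cam_pose('wrist')
shot('wrist','w4');shot('scene','c4')
for n in ['wrist','scene']:
  Q=cam_pose(n)
  for k,z in dict(arrow_tip=.005,arm0=.051,pot_red=.034,pot_white=.034).items():
    r=env.tip_of(n,k)
    for x in r[:4]:
        p=atz(n,x['point'],z,Q)[:2]; d=p-[.567,.038]
        print(n,k,round(x['conf'],2),np.round(x['point']).astype(int).tolist(),np.round(p,4),'r',round(np.hypot(*d),4),'ang',round(np.degrees(np.arctan2(d[1],d[0])),1))
E
```

```text
8.25 [0.63414025 0.13481788 0.04466998] 55.0874276952432 [-0.83044375 -0.29648992 -0.02419314]
[[0.1, 4.9, -0.3, 0.039], [-0.2, 9.4, -0.3, 0.076], [-0.6, 13.7, -0.3, 0.114], [-1.2, 18.1, -0.3, 0.151], [-1.9, 22.5, -0.3, 0.189], [-2.8, 26.8, -0.3, 0.226], [-3.9, 31.1, -0.3, 0.263], [-5.1, 35.3, -0.3, 0.301], [-6.5, 39.5, -0.3, 0.338], [-8.0, 43.6, -0.3, 0.376], [-9.7, 47.7, -0.3, 0.413], [-11.6, 51.7, -0.3, 0.45], [-13.6, 55.7, -0.3, 0.488], [-15.7, 59.5, -0.3, 0.525]]
wrist arrow_tip 0.57 [282, 512] [0.7173 0.0342] r 0.1503 ang -1.4
wrist arm0 0.97 [272, 367] [0.6524 0.1229] r 0.1204 ang 44.8
wrist pot_red 0.95 [380, 77] [0.4538 0.1511] r 0.16 ang 135.0
wrist pot_red 0.92 [340, 339] [0.6112 0.0839] r 0.0637 ang 46.1
wrist pot_red 0.63 [151, 163] [0.6039 0.2244] r 0.19 ang 78.8
scene arrow_tip 0.86 [251, 273] [0.7162 0.0291] r 0.1495 ang -3.4
scene arm0 0.76 [250, 314] [0.6429 0.1152] r 0.1083 ang 45.5
scene arm0 0.73 [229, 371] [0.4812 0.1324] r 0.1276 ang 132.2
scene arm0 0.63 [213, 285] [ 0.6433 -0.0349] r 0.1055 ang -43.7
scene pot_red 0.6 [284, 359] [0.6    0.2439] r 0.2086 ang 80.9
scene pot_red 0.46 [236, 395] [0.4326 0.1715] r 0.1895 ang 135.2
scene pot_red 0.22 [221, 305] [0.6043 0.0055] r 0.0495 ang -41.0
scene pot_white 0.54 [228, 346] [0.5226 0.0821] r 0.0626 ang 135.2
```

View pics/c4.png

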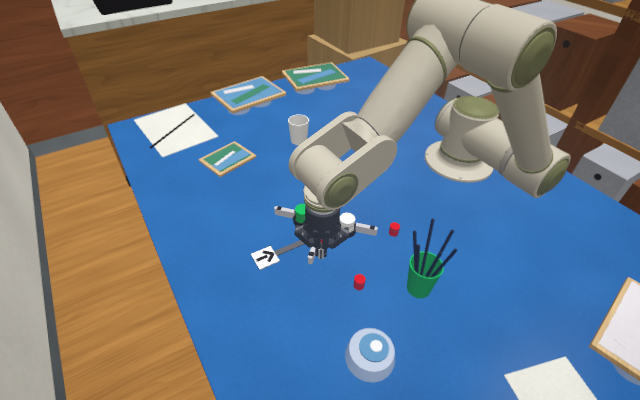

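View pics/w4.png

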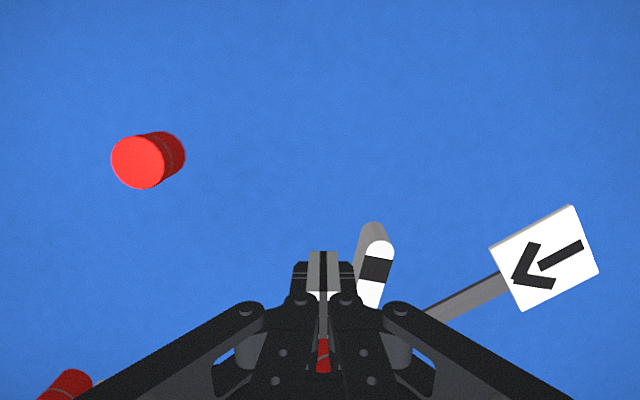

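The finger at 55° holds the red arm at about 45°, an offset of about 10°. The arrow sits at about −1°, its tip at (282,512) in w4. Continuing.

Emit:
move_arm:
  moves:
    - [0.1, 4.9, 0, 0.039]
    - [-0.2, 9.4, 0, 0.076]
    - [-0.6, 13.7, 0, 0.114]
    - [-1.2, 18.1, 0, 0.151]
    - [-1.9, 22.5, 0, 0.189]
    - [-2.8, 26.8, 0, 0.226]
    - [-3.9, 31.1, 0, 0.263]
    - [-5.1, 35.3, 0, 0.301]
    - [-6.5, 39.5, 0, 0.338]
    - [-8.0, 43.6, 0, 0.376]
    - [-9.7, 47.7, 0, 0.413]
    - [-11.6, 51.7, 0, 0.45]
    - [-13.6, 55.7, 0, 0.488]
    - [-15.7, 59.5, 0, 0.525]

```text
time_s: 10.15
position: [0.6739, 0.0881, 0.0437]
tool_rot: [[0.907, 0.422, -0.001], [0.422, -0.907, 0.0], [-0.001, -0.0, -1.0]]
ft_force: [-1.0, 1.4, -0.5]
grip_width: -0.0003
```

```bash
python3 arc.py 25 9 8; cat > meas.py <<'E'
from h import *
import sys
for n in sys.argv[2:]:
  Q=cam_pose(n); shot(n,n[0]+sys.argv[1])
  for k,z in dict(arrow_tip=.005,arm0=.051,pot_red=.034,pot_white=.034,pot_green=.034,pot_yellow=.034).items():
    r=env.tip_of(n,k)
    for x in r[:4]:
        p=atz(n,x['point'],z,Q)[:2]; d=p-[.567,.038]
        print(n,k,round(x['conf'],2),np.round(x['point']).astype(int).tolist(),np.round(p,4),'r',round(np.hypot(*d),4),'ang',round(np.degrees(np.arctan2(d[1],d[0])),1))
E
python3 meas.py 5 wrist side
```

```text
10.15 [0.67386996 0.08809505 0.04369715] 24.965579405262325 [-1.04526961  1.38222224 -0.47780183]
[[-0.1, 4.4, -1.3, 0.034], [-0.3, 8.5, -1.3, 0.069], [-0.7, 12.6, -1.3, 0.104], [-1.2, 16.7, -1.3, 0.139], [-1.8, 20.7, -1.3, 0.174], [-2.6, 24.8, -1.3, 0.209], [-3.5, 28.8, -1.3, 0.244], [-4.6, 32.8, -1.3, 0.279]]
wrist arrow_tip 0.67 [204, 431] [0.7187 0.0379] r 0.1517 ang -0.0
wrist arm0 0.68 [274, 368] [0.6828 0.0684] r 0.1197 ang 14.7
wrist pot_red 0.88 [345, 338] [0.625  0.0552] r 0.0605 ang 16.5
wrist pot_red 0.69 [256, 73] [0.6164 0.2108] r 0.1797 ang 74.1
side arrow_tip 0.51 [206, 275] [0.718  0.0421] r 0.1511 ang 1.6
side arm0 0.74 [248, 312] [0.5385 0.1531] r 0.1186 ang 103.9
side arm0 0.73 [223, 360] [0.4571 0.0253] r 0.1106 ang -173.4
side arm0 0.67 [179, 331] [ 0.5956 -0.0886] r 0.1298 ang -77.3
side arm0 0.65 [205, 281] [0.681  0.0623] r 0.1166 ang 12.0
side pot_red 0.79 [208, 299] [0.6373 0.041 ] r 0.0704 ang 2.4
side pot_red 0.41 [274, 361] [0.3989 0.1597] r 0.2075 ang 144.1
side pot_white 0.77 [237, 316] [0.5493 0.1074] r 0.0716 ang 104.3
side pot_green 0.48 [202, 325] [ 0.5802 -0.0147] r 0.0543 ang -75.9
side pot_yellow 0.73 [222, 363] [0.4534 0.006 ] r 0.118 ang -164.2
side pot_yellow 0.71 [220, 340] [0.5143 0.0286] r 0.0536 ang -169.9
```

View pics/w5.png

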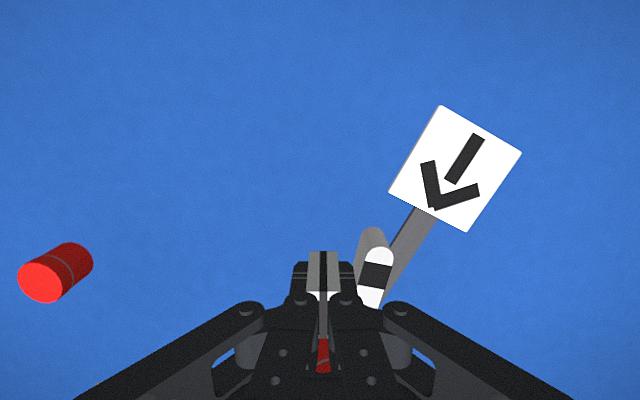

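The red arm is at about 15° and the arrow at about 0° to −1°. The plate is at (165,455) in w5, with the arm end (275,375) approaching its strip. I'll do the last part of the push more slowly.

Emit:
move_arm:
  moves:
    - [-0.1, 3.0, 0, 0.024]
    - [-0.2, 6.0, 0, 0.048]
    - [-0.5, 9.0, 0, 0.073]
    - [-0.8, 12.0, 0, 0.1]
    - [-1.0, 15.0, 0, 0.125]
    - [-1.4, 18.0, 0, 0.15]
    - [-1.9, 21.0, 0, 0.176]
    - [-2.5, 24.0, 0, 0.202]
    - [-3.1, 27.0, 0, 0.228]
    - [-3.7, 29.5, 0, 0.25]
    - [-4.2, 31.0, 0, 0.263]
    - [-4.4, 31.8, 0, 0.27]
    - [-4.4, 31.8, 0, 0.27]
    - [-4.4, 31.8, 0, 0.27]

```text
time_s: 12.25
position: [0.6836, 0.0573, 0.0439]
tool_rot: [[0.986, 0.166, 0.0], [0.166, -0.986, -0.0], [0.0, 0.0, -1.0]]
ft_force: [-0.3, 0.3, 0.1]
grip_width: 0.0002
```

```bash
python3 meas.py 6 wrist scene; python3 -c "
from h import *
s=env.observe();print(s['time_s'],s['position'],s['ft_force'])"
```

```text
wrist arrow_tip 0.67 [190, 366] [0.7159 0.037 ] r 0.1489 ang -0.4
wrist arm0 0.74 [281, 367] [0.6832 0.0355] r 0.1162 ang -1.2
wrist pot_red 0.92 [314, 61] [0.62   0.2018] r 0.1722 ang 72.1
wrist pot_red 0.88 [346, 336] [0.6266 0.0398] r 0.0596 ang 1.8
scene arrow_tip 0.87 [251, 270] [0.7212 0.0265] r 0.1547 ang -4.3
scene arm0 0.96 [253, 347] [0.5783 0.1641] r 0.1266 ang 84.9
scene arm0 0.73 [204, 361] [0.4481 0.0445] r 0.1191 ang 176.9
scene arm0 0.72 [233, 282] [0.6848 0.0262] r 0.1184 ang -5.7
scene pot_red 0.6 [231, 300] [0.6331 0.028 ] r 0.0668 ang -8.6
scene pot_red 0.47 [284, 359] [0.5995 0.2413] r 0.2059 ang 80.9
scene pot_red 0.46 [236, 395] [0.4319 0.1715] r 0.1899 ang 135.3
scene pot_white 0.67 [238, 337] [0.565  0.0995] r 0.0616 ang 91.9
scene pot_green 0.67 [214, 315] [ 0.5681 -0.0027] r 0.0407 ang -88.5
scene pot_green 0.31 [233, 323] [0.5855 0.0665] r 0.034 ang 57.0
scene pot_yellow 0.52 [218, 343] [0.5099 0.0497] r 0.0583 ang 168.4
12.95 [0.68350631 0.05733285 0.04383123] [-0.09019068  0.15086106  0.84367927]
```

View pics/w6.png

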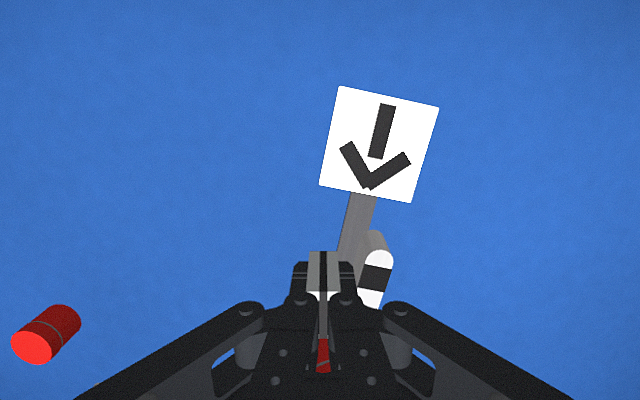

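The red arm lies under the arrow's line in w6. I'll back the finger off and lift it to get a clear view.

Emit:
move_arm:
  moves:
    - [0, -5, 0, 0]
    - [0, -12, 0, 0]
    - [0, -22, 0, 0]
    - [0, -35, 0, 0]
    - [0, -35, -20, 0]
    - [0, -35, -50, 0]
    - [0, -40, -90, 0]
    - [0, -50, -130, 0]
    - [0, -60, -170, 0]
    - [0, -70, -200, 0]
    - [0, -70, -210, 0]
    - [0, -70, -210, 0]

```text
time_s: 14.15
position: [0.6719, 0.1271, 0.2548]
tool_rot: [[0.986, 0.167, 0.002], [0.167, -0.986, -0.0], [0.002, 0.0, -1.0]]
ft_force: [0.2, -0.0, 0.1]
grip_width: -0.0002
```

```bash
python3 meas.py 7 wrist side scene; python3 -c "
from h import *
s=env.observe();print(s['time_s'],s['position'],s['ft_force'])"
```

```text
wrist arrow_tip 0.57 [138, 406] [0.7209 0.0343] r 0.1539 ang -1.4
wrist arm0 0.98 [173, 408] [0.6869 0.0348] r 0.12 ang -1.5
wrist arm0 0.95 [248, 282] [0.5733 0.1593] r 0.1214 ang 87.0
wrist arm0 0.67 [287, 466] [ 0.5581 -0.0744] r 0.1127 ang -94.6
wrist arm0 0.21 [218, 387] [0.6324 0.0458] r 0.0659 ang 6.8
wrist pot_red 0.72 [218, 387] [0.6265 0.0408] r 0.0596 ang 2.7
wrist pot_red 0.72 [213, 234] [0.6012 0.2232] r 0.1883 ang 79.5
wrist pot_white 0.79 [252, 333] [0.57   0.0973] r 0.0594 ang 87.1
wrist pot_green 0.8 [273, 424] [ 0.5599 -0.0238] r 0.0622 ang -96.6
wrist pot_yellow 0.6 [301, 364] [0.5063 0.0432] r 0.061 ang 175.1
side arrow_tip 0.95 [202, 277] [0.7193 0.0276] r 0.1526 ang -3.9
side arm0 0.94 [199, 284] [0.6846 0.0405] r 0.1176 ang 1.2
side arm0 0.84 [232, 357] [0.4527 0.0574] r 0.1159 ang 170.4
side arm0 0.72 [185, 341] [ 0.5608 -0.0804] r 0.1185 ang -93.0
side arm0 0.63 [244, 299] [0.5734 0.1579] r 0.1201 ang 86.9
side pot_red 0.68 [274, 363] [0.3961 0.1574] r 0.2085 ang 145.1
side pot_red 0.66 [208, 304] [0.6258 0.0322] r 0.0591 ang -5.7
side pot_red 0.59 [272, 286]
[... 465 characters left out ...]
 [0.6823 0.0285] r 0.1157 ang -4.7
scene arm0 0.9 [206, 361] [0.4533 0.0502] r 0.1144 ang 173.9
scene arm0 0.86 [251, 351] [0.5673 0.1653] r 0.1273 ang 89.9
scene pot_red 0.63 [235, 393] [0.4335 0.1669] r 0.1856 ang 136.0
scene pot_red 0.55 [231, 303] [0.627  0.0321] r 0.0603 ang -5.6
scene pot_white 0.66 [240, 333] [0.5753 0.0988] r 0.0614 ang 82.2
scene pot_green 0.66 [215, 315] [ 0.5692 -0.0025] r 0.0405 ang -86.9
scene pot_green 0.39 [236, 285] [0.6756 0.0224] r 0.1097 ang -8.2
scene pot_yellow 0.71 [234, 281] [0.6816 0.0123] r 0.1175 ang -12.7
scene pot_yellow 0.51 [216, 341] [0.5107 0.0408] r 0.0564 ang 177.1
15.2 [0.67188938 0.12635498 0.25384347] [ 0.03738563 -0.75089599  0.03065884]
```

View pics/w7.png

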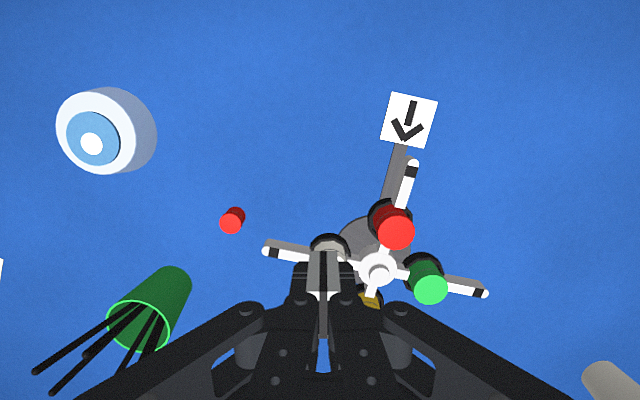

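View pics/s7.png

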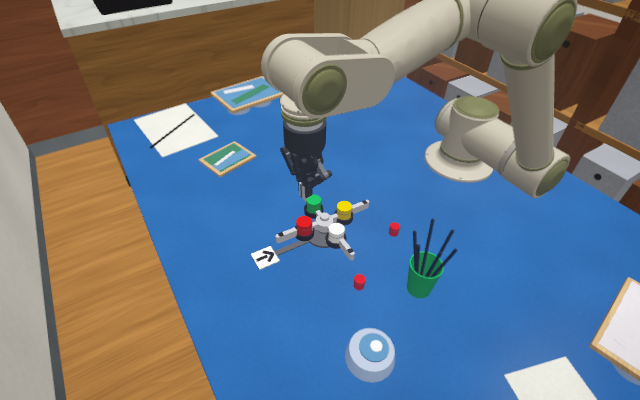

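The finger is clear. In w7 the red pot (230,395) and its arm end (165,413) sit nearly in line with the arrow at (130,405). I'll check the alignment more precisely with an overlay of the geometry.

```bash
python3 - <<'E'
from h import *
P=cam_pose('wrist')
im=cv2.imread('pics/w7.png'); g=im.astype(int)
# plate: white pixels in window
m=np.zeros(im.shape[:2],np.uint8); w=(g.min(2)>140); m[85:155,370:445]=w[85:155,370:445]
n,l,st,ce=cv2.connectedComponentsWithStats(m); i=1+np.argmax(st[1:,4]); ys,xs=np.where(l==i)
h=cv2.convexHull(np.c_[xs,ys].astype(np.int32)); box=cv2.boxPoints(cv2.minAreaRect(h)); print('box',box.tolist(),st[i].tolist())
C=np.array([atz('wrist',(b[1],b[0]),.005,P)[:2] for b in box]); print('plate corners',C.round(4).tolist(),'centre',C.mean(0).round(4)); 
for k in range(4):
    e=C[(k+1)%4]-C[k]; print('edge',np.hypot(*e).round(4),(np.degrees(np.arctan2(e[1],e[0]))%90).round(1))
c=np.array([.567,.038])
# overlay
def line(r0,r1,z,a,col,c=c):
    q=[proj('wrist',[*(c+r*np.array([np.cos(np.radians(a)),np.sin(np.radians(a))])),z],P)[::-1] for r in (r0,r1)]
    cv2.line(big,tuple(int(v*4) for v in q[0]-off),tuple(int(v*4) for v in q[1]-off),col,1,cv2.LINE_AA)
off=np.array([320,80]); big=cv2.resize(im[80:225,320:520],None,fx=4,fy=4,interpolation=cv2.INTER_CUBIC)
big=cv2.resize(im[80:230,320:520],None,fx=4,fy=4,interpolation=cv2.INTER_CUBIC)
line(52,52,0,0,(0,0,0)) if 0 else None
line(.10,.203,.005,-1,(255,0,255)); line(.085,.14,.062,-3,(0,255,0)); line(.085,.14,.062,-1,(0,0,255))
cv2.imwrite('pics/ov7.png',big)
for nm,z in (('hub',.07),):print(nm,proj('wrist',[.567,.038,z],P))
# pot red lid centre by colour, green, white
for nm,f in dict(red=(g[:,:,2]>150)&(g[:,:,1]<90)&(g[:,:,0]<90)).items():
    mm=f.astype(np.uint8); n,l,st,ce=cv2.connectedComponentsWithStats(mm)
    for j in range(1,n):
        if st[j,4]>150: print(nm,st[j].tolist(),ce[j])
E
```

```text
box [[379.058837890625, 138.76470947265625], [391.35296630859375, 89.58824157714844], [437.7059326171875, 101.17648315429688], [425.41180419921875, 150.3529510498047]] [380, 91, 58, 58, 1849]
plate corners [[0.7134, 0.0649], [0.7707, 0.0632], [0.7675, 0.0069], [0.7093, 0.0062]] centre [0.7402 0.0353]
edge 0.0573 88.2
edge 0.0564 86.8
edge 0.0582 0.7
edge 0.0589 86.0
hub [276.25309762 383.11639615]
red [220, 213, 22, 20, 339] [229.87315634 222.70501475]
red [377, 215, 38, 35, 1010] [395.88217822 231.98712871]
```

View pics/ov7.png

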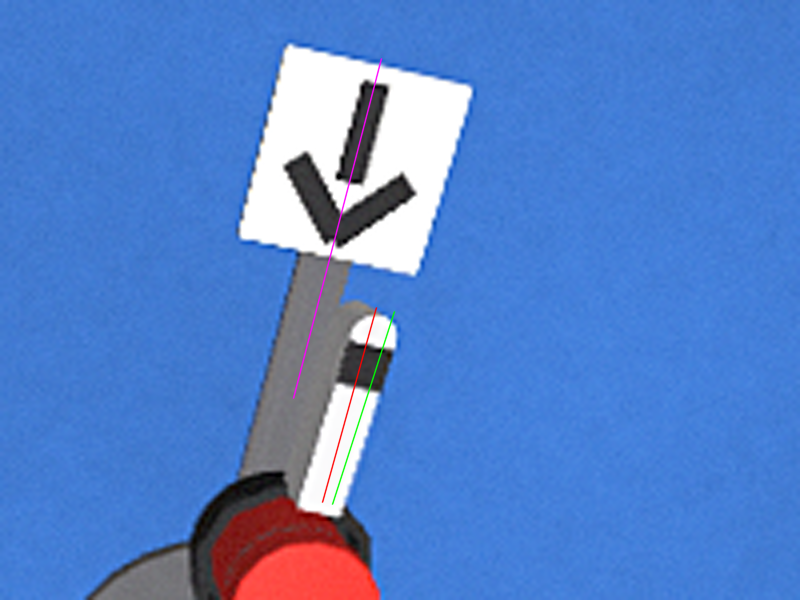

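In the overlay the arrow lies at about −1° and the red arm at about −2°. That is about 1–2 mm at the pot, against a 9 mm limit. The pots stand in their sockets and the robot touches nothing, so I'll hand in.

```bash
python3 -c "
from h import *
print(env.close_job())"
```

```text
the job is handed in; nothing more can be done
None
```

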